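Press the blank plate down and slide it home under the leaf spring

TASK

With the fingertips, press the aluminium blank plate firmly down on its sprung bed and, keeping it pressed, slide it forward under the crossbar and the brass leaf spring until its front end rests against the orange end stop. Then take the hand away, leaving the plate held down in the jig by the crossbar and spring. Do not lift the plate, and leave everything else on the bench where it stands.

Things in the scene. Friction and masses are not known exactly. Their poses are not given: they have to be found in the camera images.
- jig: Blue-based loading jig fixed to the bench, 275 x 110 mm. Origin at bench level on the channel's centre line; x is the slide direction (forward), z up. In this frame, mm: base x -165 to 110, z 0 to 10; grey side rails along it, inner faces y +-31.5, 8 thick, tops z 36; black sprung bed between them, x -160 to 86, 57 wide, top z 30 when not pressed.
- crossbar (a point): Middle of the lower near edge of the dark steel crossbar over the channel: jig x 20, y 0, z 36 mm. The bar spans x 20 to 32, z 36 to 50, on posts at y +-45. The plate must go beneath it.
- stop (a point): Centre of the near face of the orange end stop, at jig x 90 mm, y 0, z 27.5; its top is at z 45. The plate's front end must come to rest against this face.
- plate: Loose aluminium plate on the bed, 150 (x, forward) x 60 x 10 mm thick, 0.18 to 0.33 kg, two copper blanks on top in front; polished, sliding friction about 0.25. Origin: centre of its underside, 75 mm behind its front end. Starts with its front 4 to 24 mm short of the crossbar (origin at jig x -79 to -59) and its top face 4 mm too high to pass under it. Home: origin at jig x +15.
- grip (a point): On the plate's top face at the foot of the red bar's rear face (plate x -31, y 0, z 10 mm). The bar, 12 mm long, full width, 8 mm high, runs from here forward. The ribbed top face behind it (44 mm long to the plate's rear end) is for the fingertips: press down there and push the bar's rear face forward. With the plate home this point is at jig x -16, 36 mm short of the crossbar.
- bed (a joint): How far the sprung bed is pressed down, m: 0 up, 0.012 fully down; it stays level wherever pressed. Spring: 7 N preload plus 1 N per mm, less about 3.5 N of plate and bed weight: press with about 8 N for 4 mm (just clear of the crossbar), 12 N for 8 mm, 16 N for all. With the plate home and released it reads about 0.004, the plate bearing up against the crossbar.
- leaf (a joint): Lift of the brass leaf spring, rad: 0 at rest, about 0.17 with the plate home under it. It is 36 mm wide, fixed to the crossbar's far side (jig x 32, z 41 mm) and slopes down forward to its tip (x 67, underside z 30 at rest): a gentle lead-in that rides up on the plate, pressing with 2 to 3 N.
- ringblank: copper ring blank, 32 mm across, 12 mm tall, standing beside the jig's rear part. Bystander: leave it where it is. Origin: centre of its underside.
- woodblock: light wooden block 60 x 40 x 35 mm beside the jig. Bystander: leave it where it is. Origin: centre of its underside.
- benchblock: small steel bench block 32 x 32 x 20 mm beside the jig. Bystander: leave it where it is. Origin: centre of its underside.
- pot: little black plant pot with a green and red succulent, 56 mm across, 85 mm tall, beside the jig. Bystander: leave it where it is. Origin: centre of its underside.
- hammer: hammer lying to the left of the jig. Bystander: leave it where it is. Origin: centre of its underside.
- driver: screwdriver with a yellow handle lying to the right. Bystander: leave it where it is. Origin: centre of its underside.
- redtray: red plastic tray 120 x 160 x 30 mm to the right. Bystander: leave it where it is. Origin: centre of its underside.
- jar: small closed jar, 52 mm across, 70 mm tall, to the left. Bystander: leave it where it is. Origin: centre of its underside.
Things that resemble listed ones, but are neither listed nor needed, are in the scene too. Of the things shaped like the plate, the aluminium one is meant.

How it is judged:
On the way, in this order (a step that is already met when the one before it is completed fails the run):
1. the plate is pressed down with the bed, by the fingers, in front of the crossbar (value of joint bed above 0.003 m and contact force between the fingers and plate above 3 N and x of plate in the frame of jig below -0.045 m), for 0.02 s.
2. still under the fingers, the plate has passed under the leaf spring's tip (contact force between the fingers and plate above 2 N and value of joint bed above 0.003 m and x of plate in the frame of jig above -0.005 m), for 0.02 s.
At the end, for the whole second after the job is handed in: The plate rests within 4 mm of the end stop, flat and straight in the channel, held down 2.5 to 8 mm below the bed's free height by the crossbar, with the leaf spring lifted and bearing on it; released and still (x of plate in the frame of jig above 0.011 m and value of joint bed between 0.0025 and 0.008 m and value of joint leaf above 0.08 rad and z of plate in the frame of jig between 0.02 and 0.0285 m and angle between the x axis of plate and the x axis of jig, either way round below 0.06 rad and angle between plate's own z axis and vertical below 0.04 rad and linear speed of plate below 0.01 m/s); the robot touches nothing.
It fails at once if the plate is lifted out of its channel (more than 6 mm above its resting height) or tipped up (z of plate in the frame of jig above 0.036 m or angle between plate's own z axis and vertical above 0.2 rad).
It fails at once if another thing on the bench is moved by more than 15 mm (distance of any of ringblank, woodblock, benchblock, pot, hammer, driver, redtray, jar from where it was at the start of the episode above 0.015 m).
It also fails if it takes over 35 s, if anything falls off the work surface, if the arm or the gripper's body presses on something with over 40 N, if the wrist force passes 120 N, or if a joint passes its speed limit or range.

ROBOT

A 6-joint arm with a two-finger parallel gripper is mounted at the origin on the work surface. World frame = base frame: x ahead of the robot, y to its left, z up, the work surface at z = 0. Lengths are in m, angles in rad, forces in N, time in s.
With the tool pointing down it reaches from about 0.35 to 0.975 m from the base axis. Payload 4.9 kg.
Tool frame: the origin (TCP) lies on the mounting face of the last link; the fingertips stand 173 mm ahead of it and the grasp point (between the pads) lies 155 mm ahead of it; z points along the fingers, y is the direction in which the jaws open and shut (so a half turn about z gives the same grasp; the last joint's range is limited). The gripper opens to 85 mm and grips with 20 to 120 N. Pads are 22 mm wide; open, the fingers measure 114 mm over their backs; the gripper's body (76 mm by 85 mm) begins 54 mm behind the grasp point. The pads swing forward as they close: fully open they stand 13 mm farther back than shut.
Start: joints at [-1.234, 0.053, 1.613, -0, 1.476, -0.119], TCP at [0.275, -0.561, 0.405] pointing down, gripper open.
Joint ranges: [-3.01, 3.01], [-1.01, 2.22], [0.06, 2.58], [-1.02, 4.17], [0.09, 2.62], [-3.14, 3.14]. Speed limits (rad/s): [2.57, 2.57, 3.14, 3.14, 3.14, 3.14].

INTERFACE

Orientations are given as a unit quaternion [w, x, y, z].
In Python, from plant import manip gives the robot as it stands.
- The arm moves only by the tool play_rows, never from a script. Its argument "increments" is a list of rows, each an object with "offset": the shift along the tool's x, y, z in mm, a list of three; "twist": the turn about the tool's z in rad; "grip": the opening, from 0 (shut) to 1 (fully open). In form: [{"offset": [dx, dy, dz], "twist": twist, "grip": grip}, ...]. A call has 1 to 5 rows; each row is the pose to reach, as a shift and turn from the pose commanded when the call began, along the tool's axes at that moment; what a row does not reach only later rows make up. A row lasts 1/12 s, in which the tool goes at most 41.7 mm and 7.16 degrees, less where a joint would pass 70% of its speed; a pose out of reach is approached as far as the arm can. A call with a gripper value outside its range is refused whole. The fingers move at their own pace and stop on an object; the grip force is fixed at half the most. Time passes only in rows, so rows that repeat a pose let the fingers close. It gives the time, the measured TCP pose, the force and the opening at its end, in the units of the state.
- manip.state(): the state, without advancing time (a new reading comes with each control period).
- manip.grab_frame(name): name is "scene" or "side" or "wrist"; returns the picture (384x512x3 uint8, blue, green, red); there is no depth.
- manip.get_calibration(name): a dict with "fx", "fy", "cx", "cy" (pixels), "k1" (the pictures are not rectified: a ray, as slopes to the right and down, at radius r is drawn at 1 + k1 r^2 times it, then the intrinsics apply), "T" (4x4, takes a point from camera to world coordinates). Camera axes: x right, y down, z forward; pixel columns grow to the right and rows downward; lengths in m; the calibration is good to about 2 mm. A picture is of the moment at which its call begins: read the wrist's pose just before it. get_calibration takes no time and is no camera call; for the wrist camera it gives the pose at the moment of the call.
- manip.job_done(): hands the job in, once; it reports no verdict.
Trained networks look in the newest picture that a camera, given by its name, has taken for a name from the list of things; names that differ only in an ending like _2 or _b are one class to them, and where a whole thing is asked for, a point or a joint stands for the part that bears it (a point fixed in the world has none). Each returns a list of dicts, best first, with "p" (0 to 1); they miss things now and then, are a little off and sometimes report something else, mostly with a low value. They report only what shows in the picture. A call takes as long as a camera call. They do not tell look-alikes from the thing itself.
- manip.boxes_of(query, camera): "xyz" ([x, y, z] in m, in the coordinates of the camera as it stood for that picture, good to about 4 mm: the middle of the surface that is visible of it).
- manip.tip_of(query, camera): "xyz" ([x, y, z] in m, in the coordinates of the camera as it stood for that picture, good to about 4 mm: a listed point, or the origin of a listed thing).
The state is a dict: "time": time; "joint_pos": joint angles; "joint_vel": joint speeds; "joint_efforts": joint torques, N m; "tool_pos": TCP position; "tool_rot": TCP orientation; "contact_force": force on the tool from outside, world axes, zero at the start; "ft_torque": the same for the moment, N m; "gripper_width": opening from 0.0 (shut) to 1.0 (fully open).
Only numpy, scipy, OpenCV 4.12 (cv2) and the standard library are available. Lean on these libraries where they do the work, as an engineer would, in place of code of your own. Each camera call takes 0.05 s, during which the arm holds its last target. There are 200 camera calls.

## Working session

There is one attempt and no reset: what is moved stays moved. The work goes in short steps, Python scripts to look and compute and a tool call to move; the robot and the scene stay as the last step left them, time stands still between calls to the robot, and variables do not carry over. Pictures are saved under pics/ and viewed, about 8 in all and at most 12, crops included, and the job is handed in when it is done.

Besides the shell and the picture viewer there is one more tool, called after ">>>" as name(argument=value, ...), one argument or row to a line, values as JSON. play_rows: Moves the arm, as the interface text tells. Its arguments: {"type":"object","properties":{"increments":{"type":"array"}},"required":["increments"]}

```bash
mkdir -p pics; cat > h.py <<'E'
from plant import manip
import numpy as np, cv2
def look(cam,qs,fn=None):
    T=np.array(manip.get_calibration(cam)["T"])
    im=manip.grab_frame(cam)
    if fn: cv2.imwrite(f"pics/{fn}.png",im)
    for q,f in qs:
        for d in getattr(manip,f)(q,cam)[:4]:
            p=np.array(d["xyz"]); c=manip.get_calibration(cam)
            s=p[:2]/p[2]; s=s*(1+c["k1"]*(s@s))
            print(cam,f,q,round(d["p"],2),np.round((T@np.r_[p,1])[:3],4),"px",np.round([s[0]*c["fx"]+c["cx"],s[1]*c["fy"]+c["cy"]]))
    return im
E
python3 - <<'E'
from h import *
s=manip.state(); print(s)
Q=[(q,"tip_of") for q in("jig","crossbar","stop","plate","grip")]
a=look("scene",Q,"scene"); b=look("side",Q,"side")
cv2.imwrite("pics/both.png",cv2.resize(np.hstack([a,b]),(800,300)))
E
```

```text
{'time': 0.0, 'joint_pos': array([-1.23401371e+00,  5.33409057e-02,  1.61430932e+00, -2.49260555e-05,
        1.47601132e+00, -1.19002508e-01]), 'joint_vel': array([-0.00048675, -0.00017614, -0.00015804, -0.00155711, -0.00169619,
        0.00142447]), 'joint_efforts': array([-2.28924684e-03, -3.93692458e+01, -3.70173669e+01, -2.39386800e-04,
        7.08375723e-03,  4.12269983e-06]), 'tool_pos': array([ 0.27500912, -0.56093592,  0.40346339]), 'tool_rot': array([-1.02697229e-03,  9.74143890e-01,  2.25926119e-01, -1.24750927e-04]), 'contact_force': array([-0.509368  , -0.56866149, -0.1638098 ]), 'ft_torque': array([-0.03503752,  0.02666584, -0.00763159]), 'gripper_width': 0.9990664159435396}
scene tip_of jig 0.75 [ 0.6177 -0.0781 -0.0014] px [248. 243.]
scene tip_of crossbar 0.62 [ 0.6348 -0.071   0.0363] px [252. 241.]
scene tip_of stop 0.26 [ 0.6355 -0.0727  0.0377] px [252. 241.]
scene tip_of stop 0.18 [ 0.6592 -0.1831 -0.0023] px [223. 268.]
scene tip_of plate 0.72 [ 5.30e-01  3.86e-02 -2.00e-04] px [267. 208.]
scene tip_of plate 0.7 [ 3.140e-01 -1.549e-01 -2.000e-04] px [189. 184.
[... 315 characters left out ...]
5.]
side tip_of jig 0.56 [0.6316 0.4021 0.0007] px [261. 143.]
side tip_of crossbar 0.84 [ 0.6348 -0.0722  0.0341] px [300. 206.]
side tip_of crossbar 0.26 [ 0.5113 -0.0753  0.0385] px [267. 212.]
side tip_of stop 0.96 [ 0.7067 -0.0735  0.0253] px [318. 205.]
side tip_of stop 0.29 [ 0.3812 -0.4619 -0.005 ] px [264. 322.]
side tip_of plate 0.73 [ 0.3582  0.0562 -0.0027] px [217. 205.]
side tip_of plate 0.69 [ 0.5365 -0.0726  0.0353] px [274. 211.]
side tip_of plate 0.64 [ 0.3159 -0.1574  0.0022] px [218. 247.]
side tip_of grip 0.76 [ 0.5096 -0.0748  0.0405] px [267. 212.]
side tip_of grip 0.65 [ 0.2863 -0.166   0.0075] px [210. 250.]
side tip_of grip 0.56 [0.3857 0.0474 0.0109] px [225. 202.]
```

View pics/scene.png

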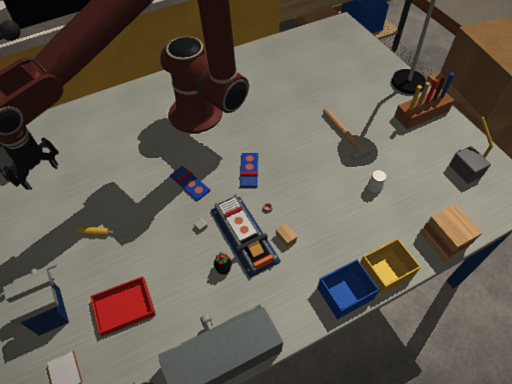

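View pics/side.png

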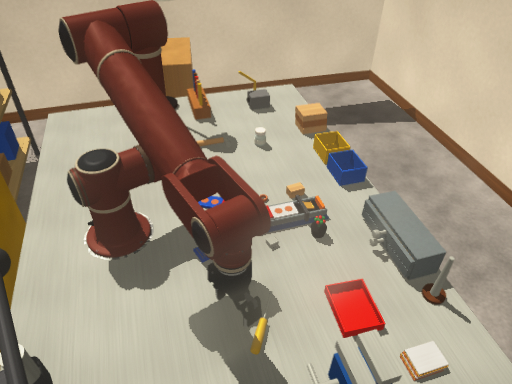

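The plate in the jig (scene 237,220; white/aluminium with two copper blanks) is the one meant. The blue plates at (190,183) and (249,169) are look-alikes lying on the bench. The jig axis runs close to world +x, from the grip at (0.508,-0.076) to the stop at (0.707,-0.0735). I'll move above it for a wrist view that confirms this.

>>> play_rows(
  increments=[
    {"offset": [28,-25,0],"twist": 0,"grip": 0},
    {"offset": [56,-50,0],"twist": 0,"grip": 0},
    {"offset": [84,-75,0],"twist": 0,"grip": 0},
    {"offset": [112,-100,0],"twist": 0,"grip": 0},
    {"offset": [140,-125,0],"twist": 0,"grip": 0},
  ],
)

```text
time: 1.02
tool_pos: [0.346, -0.3858, 0.4048]
tool_rot: [0.0, 0.974, 0.226, 0.0]
contact_force: [1.4, 0.3, 0.2]
gripper_width: 0.301
```

>>> play_rows(
  increments=[
    {"offset": [28,-25,0],"twist": 0,"grip": 0},
    {"offset": [56,-50,0],"twist": 0,"grip": 0},
    {"offset": [84,-75,0],"twist": 0,"grip": 0},
    {"offset": [112,-100,0],"twist": 0,"grip": 0},
    {"offset": [140,-125,0],"twist": 0,"grip": 0},
  ],
)

```text
time: 1.43
tool_pos: [0.4167, -0.2117, 0.405]
tool_rot: [0.0, 0.974, 0.226, 0.0]
contact_force: [1.3, -0.2, -0.0]
gripper_width: -0.001
```

>>> play_rows(
  increments=[
    {"offset": [28,-25,0],"twist": 0.11,"grip": 0},
    {"offset": [56,-50,0],"twist": 0.22,"grip": 0},
    {"offset": [84,-75,0],"twist": 0.33,"grip": 0},
    {"offset": [108,-100,0],"twist": 0.44,"grip": 0},
    {"offset": [108,-100,0],"twist": 0.44,"grip": 0},
  ],
)

```text
time: 1.85
tool_pos: [0.4702, -0.0722, 0.405]
tool_rot: [-0.001, 1.0, 0.009, 0.001]
contact_force: [-0.8, -0.6, -0.4]
gripper_width: -0.001
```

```bash
python3 - <<'E'
from h import *
manip.grab_frame("wrist")
s=manip.state(); print(s["time"],s["tool_pos"],s["tool_rot"],s["contact_force"],s["gripper_width"])
Q=[(q,"tip_of") for q in("jig","crossbar","stop","plate","grip")]
a=look("wrist",Q); cv2.imwrite("pics/w1.png",cv2.resize(a,(800,600)))
c=manip.get_calibration("wrist"); print(c)
E
```

```text
1.9 [ 0.46992896 -0.07347444  0.40488892] [-2.60013494e-04  9.99949634e-01  1.00307054e-02  2.15720375e-04] [-0.88430839  0.65046605  0.47778412] -0.0002360781267140004
wrist tip_of jig 0.74 [ 0.6129 -0.0782  0.0032] px [263.  61.]
wrist tip_of crossbar 0.74 [ 0.6376 -0.0742  0.0402] px [260.  30.]
wrist tip_of plate 0.68 [ 0.5415 -0.0755  0.0291] px [259. 118.]
wrist tip_of plate 0.65 [0.3633 0.0592 0.0009] px [169. 237.]
wrist tip_of plate 0.64 [ 0.3131 -0.154   0.0037] px [306. 270.]
wrist tip_of grip 0.69 [0.3836 0.043  0.0103] px [177. 228.]
wrist tip_of grip 0.58 [ 0.5126 -0.0791  0.0373] px [262. 142.]
{'fx': 266.214858969762, 'fy': 266.214858969762, 'cx': 256.50453666218704, 'cy': 194.15498189619962, 'k1': -0.031485640460341954, 'T': array([[ 1.43707596e-02, -9.62674095e-01, -2.70281461e-01,
         5.38950272e-01],
       [-9.99896680e-01, -1.37457611e-02, -4.20519674e-03,
        -7.63935951e-02],
       [ 3.33009573e-04,  2.70313967e-01, -9.62772168e-01,
         3.74458080e-01],
       [ 0.00000000e+00,  0.00000000e+00,  0.00000000e+00,
         1.00000000e+00]])}
```

View pics/w1.png

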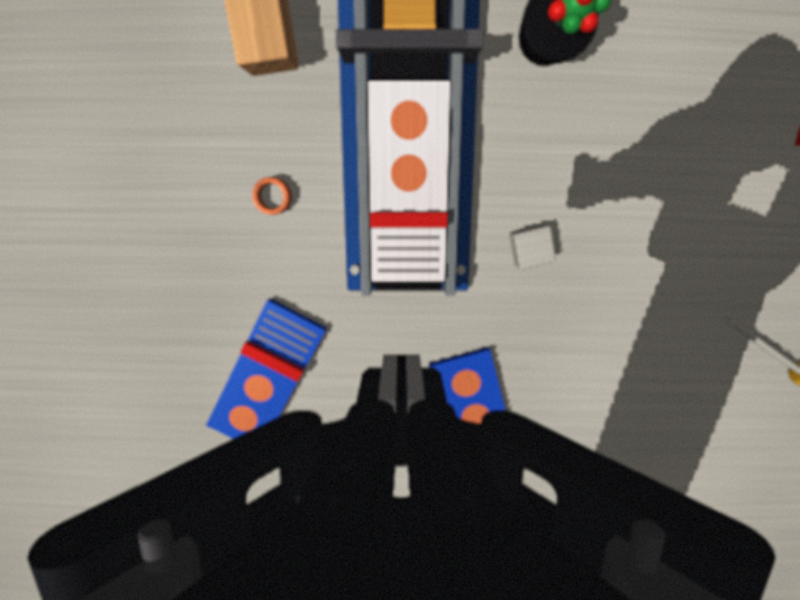

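The wrist view (800-wide scale) shows the aluminium plate on the bed, x 368–450 and y 80–283. The red bar is at y 212–227 and the crossbar at y 30–50. The blue look-alikes lie off the jig. This confirms the target, so I'll turn these pixels into positions.

```bash
python3 - <<'E'
from h import *
c=manip.get_calibration("wrist");T=c["T"]
K=np.array([[c["fx"],0,c["cx"]],[0,c["fy"],c["cy"]],[0,0,1]])
def w(u,v,z):
    s=cv2.undistortPoints(np.array([[[u/1.5625,v/1.5625]]]),K,np.array([c["k1"],0,0,0]))[0,0]
    r=T[:3,:3]@np.r_[s,1]; t=(z-T[2,3])/r[2]; return np.round((T[:3,3]+t*r)[:2],4)
for n,u,v,z in [("bar rear L",371,227,.048),("bar rear R",447,227,.048),("front L",367.5,80,.04),("front R",450.5,80,.04),("rear L",371,283,.04),("rear R",445.5,283,.04),("base rear L",348,291,.01),("base rear R",468,291,.01),("bar near-bot",409,51,.036)]: print(n,w(u,v,z))
E
```

```text
bar rear L [ 0.5085 -0.0538]
bar rear R [ 0.5094 -0.1128]
front L [ 0.6145 -0.0511]
front R [ 0.6154 -0.1118]
rear L [ 0.4621 -0.0531]
rear R [ 0.463  -0.1145]
base rear L [ 0.4476 -0.0302]
base rear R [ 0.4491 -0.1385]
bar near-bot [ 0.6352 -0.0811]
```

The pixel fixes give a grip at about (0.509,-0.083), a jig yaw of about 0.014 and a tool yaw of about 0.02. The networks put the grip's y at -0.075 to -0.079, so I'll aim for y -0.080. The fingertip centre goes to x 0.491.

>>> play_rows(
  increments=[
    {"offset": [7,3,36],"twist": 0.003,"grip": 0},
    {"offset": [14,6,72],"twist": 0.006,"grip": 0},
    {"offset": [20,7,108],"twist": 0.006,"grip": 0},
    {"offset": [20,7,144],"twist": 0.006,"grip": 0},
    {"offset": [20,7,170],"twist": 0.006,"grip": 0},
  ],
)

```text
time: 2.62
tool_pos: [0.4884, -0.0838, 0.2314]
tool_rot: [-0.0, 1.0, 0.004, -0.002]
contact_force: [-0.7, -0.1, 0.2]
gripper_width: -0.001
```

```bash
python3 - <<'E'
from h import *
manip.grab_frame("wrist")
s=manip.state(); print(s["time"],s["tool_pos"],s["tool_rot"],s["contact_force"],s["gripper_width"])
a=look("wrist",[("grip","tip_of")]); cv2.imwrite("pics/w2.png",cv2.resize(a,(800,600)))
E
```

```text
2.6667 [ 0.48621264 -0.08307487  0.22648001] [-0.00186463  0.99997341  0.00396721 -0.00582813] [-3.61658853  0.52470751 -2.66628392] -9.619327747429706e-05
wrist tip_of grip 0.63 [ 0.512  -0.0782  0.0367] px [250. 190.]
```

View pics/w2.png

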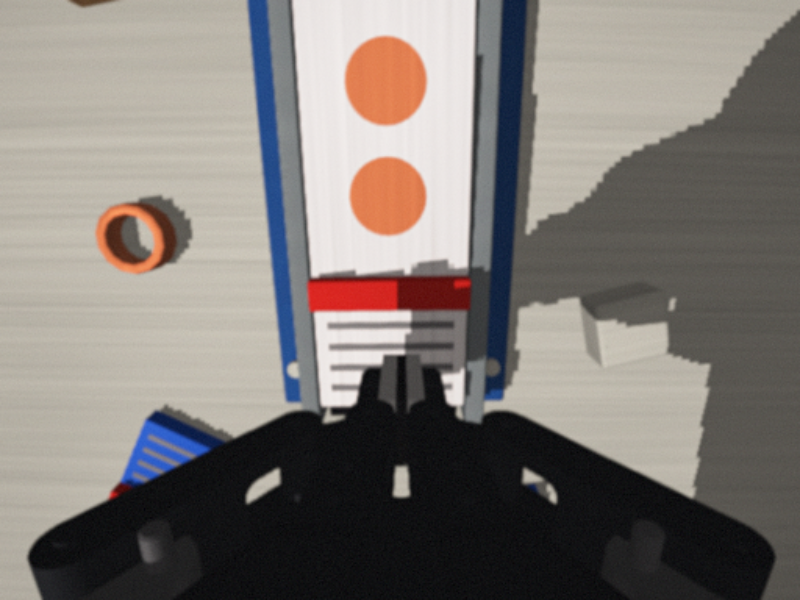

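The fingers are over the ribbed strip, about 4 mm right of the plate's centre line (tip at column 402, plate centre at about 391). I'll shift left, settle and check the state.

>>> play_rows(
  increments=[
    {"offset": [0,-4,0],"twist": 0,"grip": 0},
    {"offset": [0,-4,0],"twist": 0,"grip": 0},
  ],
)

```text
time: 2.93
tool_pos: [0.4906, -0.0792, 0.2375]
tool_rot: [0.001, 1.0, 0.005, 0.002]
contact_force: [-0.1, -0.8, -0.4]
gripper_width: 0.004
```

>>> play_rows(
  increments=[
    {"offset": [0,0,5],"twist": 0,"grip": 0},
    {"offset": [0,0,10],"twist": 0,"grip": 0},
    {"offset": [0,0,14],"twist": 0,"grip": 0},
    {"offset": [0,0,18],"twist": 0,"grip": 0},
    {"offset": [0,0,18],"twist": 0,"grip": 0},
  ],
)

```text
time: 3.35
tool_pos: [0.4891, -0.0786, 0.2156]
tool_rot: [-0.0, 1.0, 0.005, -0.001]
contact_force: [0.3, 0.4, 0.6]
gripper_width: 0.002
```

>>> play_rows(
  increments=[
    {"offset": [0,0,2],"twist": 0,"grip": 0},
    {"offset": [0,0,4],"twist": 0,"grip": 0},
    {"offset": [0,0,6],"twist": 0,"grip": 0},
    {"offset": [0,0,8],"twist": 0,"grip": 0},
    {"offset": [0,0,8],"twist": 0,"grip": 0},
  ],
)

```text
time: 3.77
tool_pos: [0.49, -0.079, 0.2096]
tool_rot: [0.0, 1.0, 0.005, 0.0]
contact_force: [-2.3, 0.8, 7.6]
gripper_width: 0.002
```

Contact: 7.6 N upward. I'll press deeper.

>>> play_rows(
  increments=[
    {"offset": [0,0,2],"twist": 0,"grip": 0},
    {"offset": [0,0,4],"twist": 0,"grip": 0},
    {"offset": [0,0,5],"twist": 0,"grip": 0},
    {"offset": [0,0,5],"twist": 0,"grip": 0},
  ],
)

```text
time: 4.1
tool_pos: [0.4904, -0.0791, 0.2056]
tool_rot: [0.0, 1.0, 0.005, 0.001]
contact_force: [-4.1, 1.6, 11.3]
gripper_width: -0.003
```

>>> play_rows(
  increments=[
    {"offset": [5,0,1],"twist": 0,"grip": 0},
    {"offset": [10,0,1],"twist": 0,"grip": 0},
    {"offset": [15,0,1],"twist": 0,"grip": 0},
    {"offset": [20,0,1],"twist": 0,"grip": 0},
    {"offset": [25,0,1],"twist": 0,"grip": 0},
  ],
)

```text
time: 4.52
tool_pos: [0.5158, -0.079, 0.2052]
tool_rot: [0.001, 1.0, 0.005, 0.001]
contact_force: [-4.2, -0.0, 12.3]
gripper_width: -0.001
```

>>> play_rows(
  increments=[
    {"offset": [5,0,0],"twist": 0,"grip": 0},
    {"offset": [10,0,0],"twist": 0,"grip": 0},
    {"offset": [15,0,0],"twist": 0,"grip": 0},
    {"offset": [15,0,0],"twist": 0,"grip": 0},
  ],
)

```text
time: 4.85
tool_pos: [0.5315, -0.0789, 0.2056]
tool_rot: [0.001, 1.0, 0.005, 0.002]
contact_force: [-1.4, 1.3, 10.7]
gripper_width: 0.001
```

```bash
python3 - <<'E'
from h import *
s=manip.state(); print(s["time"],s["tool_pos"],s["tool_rot"],s["contact_force"])
a=look("wrist",[]); cv2.imwrite("pics/w3.png",cv2.resize(a,(800,600)))
E
```

```text
4.85 [ 0.53147956 -0.07892405  0.20557104] [7.22432372e-04 9.99985221e-01 4.99622223e-03 2.01841174e-03] [-1.38256244  1.2753242  10.72534375]
```

View pics/w3.png

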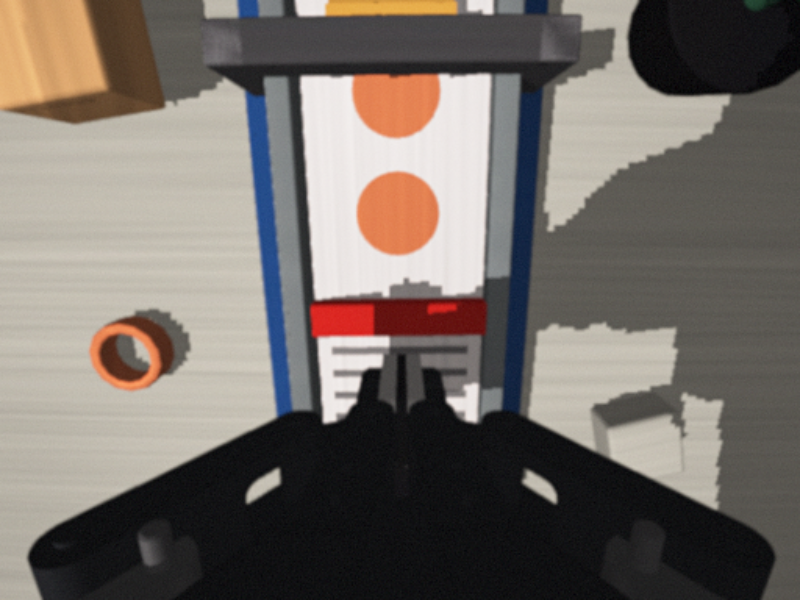

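The plate's front has passed under the crossbar (bar at y 15–70). The fingers (y 355) are just behind the red bar (y 335) and centred. I'll carry on.

>>> play_rows(
  increments=[
    {"offset": [5,0,1],"twist": 0,"grip": 0},
    {"offset": [10,0,1],"twist": 0,"grip": 0},
    {"offset": [15,0,1],"twist": 0,"grip": 0},
    {"offset": [20,0,1],"twist": 0,"grip": 0},
    {"offset": [25,0,1],"twist": 0,"grip": 0},
  ],
)

```text
time: 5.32
tool_pos: [0.5558, -0.0786, 0.2044]
tool_rot: [0.001, 1.0, 0.005, 0.001]
contact_force: [-6.9, -1.0, 12.2]
gripper_width: -0.0
```

>>> play_rows(
  increments=[
    {"offset": [5,0,0],"twist": 0,"grip": 0},
    {"offset": [10,0,0],"twist": 0,"grip": 0},
    {"offset": [15,0,0],"twist": 0,"grip": 0},
    {"offset": [18,0,0],"twist": 0,"grip": 0},
    {"offset": [18,0,0],"twist": 0,"grip": 0},
  ],
)

```text
time: 5.73
tool_pos: [0.574, -0.0784, 0.2043]
tool_rot: [0.001, 1.0, 0.005, 0.001]
contact_force: [-4.1, -0.0, 11.4]
gripper_width: -0.0
```

>>> play_rows(
  increments=[
    {"offset": [3,0,0],"twist": 0,"grip": 0},
    {"offset": [6,0,0],"twist": 0,"grip": 0},
    {"offset": [8,0,0],"twist": 0,"grip": 0},
    {"offset": [8,0,0],"twist": 0,"grip": 0},
  ],
)

```text
time: 6.07
tool_pos: [0.5817, -0.0783, 0.2041]
tool_rot: [0.0, 1.0, 0.005, 0.001]
contact_force: [-3.7, -0.2, 11.1]
gripper_width: -0.002
```

>>> play_rows(
  increments=[
    {"offset": [2,0,0],"twist": 0,"grip": 0},
    {"offset": [4,0,0],"twist": 0,"grip": 0},
    {"offset": [4,0,0],"twist": 0,"grip": 0},
  ],
)

```text
time: 6.32
tool_pos: [0.5856, -0.0782, 0.2042]
tool_rot: [0.0, 1.0, 0.005, 0.001]
contact_force: [-4.2, 0.9, 11.0]
gripper_width: 0.001
```

```bash
python3 - <<'E'
from h import *
s=manip.state(); print(s["time"],s["tool_pos"],s["tool_rot"],s["contact_force"])
a=look("wrist",[("stop","tip_of"),("grip","tip_of"),("crossbar","tip_of")]); cv2.imwrite("pics/w4.png",cv2.resize(a,(800,600)))
E
```

```text
6.3167 [ 0.58556062 -0.07819451  0.20416831] [4.22739017e-04 9.99987230e-01 4.96718843e-03 8.29499117e-04] [-4.20878429  0.91855494 11.03956541]
wrist tip_of stop 0.55 [ 0.7043 -0.0733  0.0269] px [249.  17.]
wrist tip_of grip 0.96 [ 0.5993 -0.0803  0.029 ] px [260. 220.]
```

View pics/w4.png

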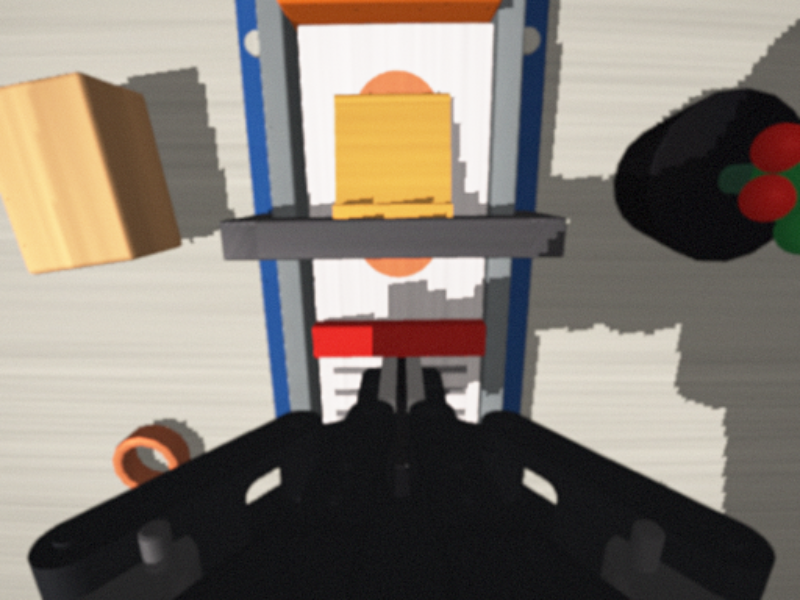

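The plate's front (y≈22) is now at the orange stop or within a few mm of it, and the leaf rides on the plate. I'll push on gently until the force rises.

>>> play_rows(
  increments=[
    {"offset": [2,0,0],"twist": 0,"grip": 0},
    {"offset": [3,0,0],"twist": 0,"grip": 0},
    {"offset": [3,0,0],"twist": 0,"grip": 0},
  ],
)

```text
time: 6.77
tool_pos: [0.5874, -0.0782, 0.2034]
tool_rot: [0.0, 1.0, 0.005, -0.002]
contact_force: [-9.7, 0.1, 13.8]
gripper_width: -0.0
```

>>> play_rows(
  increments=[
    {"offset": [2,0,0],"twist": 0,"grip": 0},
    {"offset": [3,0,0],"twist": 0,"grip": 0},
    {"offset": [3,0,0],"twist": 0,"grip": 0},
  ],
)

```text
time: 7.02
tool_pos: [0.5888, -0.0782, 0.2026]
tool_rot: [0.0, 1.0, 0.005, -0.006]
contact_force: [-19.2, -1.4, 18.8]
gripper_width: 0.001
```

Forward force rose to 19 N with almost no motion, so the plate is against the stop. I'll ease off slightly and lift straight up.

>>> play_rows(
  increments=[
    {"offset": [-3,0,0],"twist": 0,"grip": 0},
    {"offset": [-3,0,-4],"twist": 0,"grip": 0},
    {"offset": [-3,0,-9],"twist": 0,"grip": 0},
    {"offset": [-4,0,-18],"twist": 0,"grip": 0},
    {"offset": [-6,0,-36],"twist": 0,"grip": 0},
  ],
)

```text
time: 7.43
tool_pos: [0.5836, -0.0776, 0.2359]
tool_rot: [-0.001, 1.0, 0.005, -0.002]
contact_force: [-0.7, -0.2, 0.1]
gripper_width: -0.0
```

>>> play_rows(
  increments=[
    {"offset": [-10,0,-30],"twist": 0,"grip": 0},
    {"offset": [-20,0,-60],"twist": 0,"grip": 0},
    {"offset": [-30,0,-90],"twist": 0,"grip": 0},
    {"offset": [-30,0,-90],"twist": 0,"grip": 0},
    {"offset": [-30,0,-90],"twist": 0,"grip": 0},
  ],
)

```text
time: 7.85
tool_pos: [0.555, -0.0783, 0.3308]
tool_rot: [0.001, 1.0, 0.005, 0.003]
contact_force: [-0.6, 0.5, -0.0]
gripper_width: 0.002
```

```bash
python3 - <<'E'
from h import *
a=look("wrist",[("stop","tip_of"),("grip","tip_of"),("plate","tip_of"),("crossbar","tip_of"),("jig","tip_of")]); cv2.imwrite("pics/w5.png",cv2.resize(a,(800,600)))
s=manip.state(); print(s["time"],s["tool_pos"],s["contact_force"])
E
```

```text
wrist tip_of stop 0.67 [ 0.7058 -0.0719  0.028 ] px [251.  31.]
wrist tip_of stop 0.24 [ 0.6608 -0.1832 -0.001 ] px [355.  88.]
wrist tip_of grip 0.59 [ 0.5973 -0.0774  0.0337] px [256. 150.]
wrist tip_of grip 0.52 [0.3845 0.0396 0.0071] px [165. 311.]
wrist tip_of plate 0.71 [ 0.3642  0.0571 -0.0014] px [156. 319.]
wrist tip_of plate 0.6 [ 0.6293 -0.0729  0.0283] px [251. 117.]
wrist tip_of crossbar 0.64 [ 0.6399 -0.0743  0.0356] px [253. 105.]
8.15 [ 0.55428205 -0.07802724  0.32585822] [ 0.0797587  -0.26465904  0.27228101]
```

View pics/w5.png

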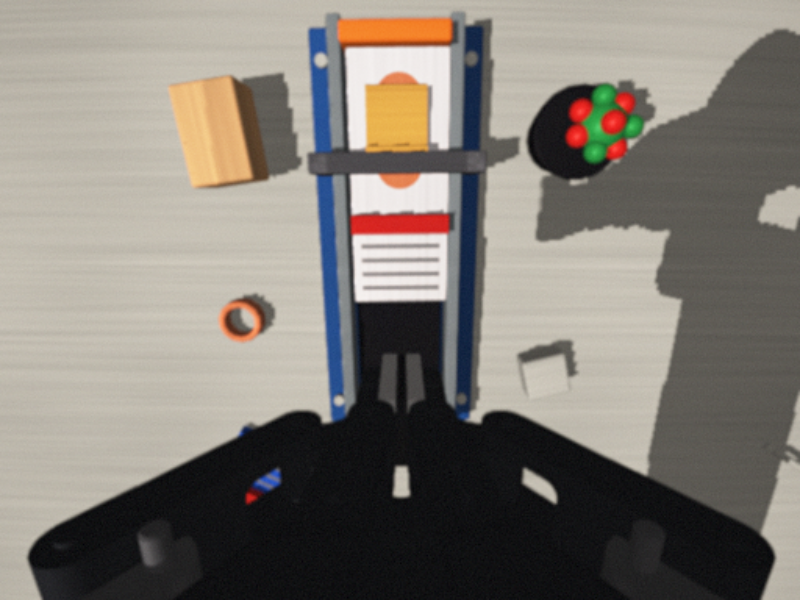

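The plate's front edge (y≈45) meets the orange stop. It lies straight, with the leaf lifted over it, and the hand is clear at zero force. The network's grip-to-stop distance is 108 mm against 106 mm nominal. I'll hand in.

```bash
python3 -c "
from plant import manip
print(manip.job_done())"
```

```text
the job is handed in; nothing more can be done
None
```

I pressed the plate down with shut fingertips at about 11–13 N, roughly 8 mm of bed travel. Keeping it pressed, I slid it about 9 cm under the crossbar and leaf spring. At the end stop the forward force rose to about 19 N and the plate barely moved further. I then eased off 3 mm and lifted the hand clear. The job was handed in at about 8.2 s; no verdict is reported.

**Last checks:**
- **Final wrist picture:** the plate's front is at the orange stop, the plate lies straight in the channel, and the leaf spring sits over it. The ring blank, wooden block, bench block and pot look undisturbed. The hammer, driver, red tray and jar were out of view, and the arm did not go near them.
- **Force on the tool:** about zero after release.
- **Grip-to-stop distance:** 108.5 mm from the networks against 106 mm nominal, which is within their 4 mm accuracy.

**Not measured or disagreeing:**
- The bed and leaf joint values cannot be read directly. I judged them from the picture and from the height at which the fingers pressed.
- On the plate's y position, my first pixel estimate (about -83 mm) differed from the networks' (about -75 to -79 mm). A closer wrist view settled it at about -79 mm before I pressed.

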